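# Close the hand pump's release valve by flicking its wing screw round

### The job

The hydraulic hand pump has been left with its release valve open: the loose steel wing screw beside the gauge. Close it by pushing the wings round clockwise (seen from above) with the fingertips, stroke after stroke and never pinching the screw, until it comes up against its seat; finger-tight is enough, so do not force it once it has stopped. Leave the gauge, the round filler cap and the loose things on the bench as they are, and end with the hand clear.

Things in the scene. Friction and masses are not known exactly. Their poses are not given: they have to be found in the camera images.
- pump: black hydraulic hand pump on a pine board 240 x 340 x 20 mm, fixed to the bench. Origin: centre of the board's underside; z up, x from the pump's front (robot's side) to its back, y to its left. Reservoir 170 x 260 mm; top of its cover 138 mm above the bench.
- pump_head (a point): top of the pump head's fulcrum, on the left part of the cover, 225 mm above the bench. The pump's lever runs from here to the left (+y of the pump) for 390 mm, rising to about 290 mm above the bench. Fixed. Nothing on the pump is higher than the wing tops within 90 mm of the release screw.
- valve_block (a point): centre of the top face (162 mm above the bench) of the dark steel valve block on the right part of the cover, 130 mm along the pump's y, 50 mm wide. It carries the release screw to the right and the gauge to the left. A capped outlet coupler (31 mm dia, axis 150 mm above the bench) sticks out 56 mm from its right end, whose face is 27 mm from the screw's axis.
- release_screw (a joint): how far the release screw is open, rad: 0 = closed, against its seat (a hard stop: come up to it slowly); grows anticlockwise seen from above, so closing (clockwise) brings it down to 0. Starts between 6 and 10 (1 to 1.6 turns open). Friction about 0.035 N m (under 2 N at a wing); it stays where it is left, and does not rise or sink as it turns.
- screw_axis (a point): on the vertical axis of the release screw, level with the centres of its two wings. Plain steel wing screw, 65 mm over the wings, on a brass gland nut. Wing tops are 11 mm above this point, wing bottoms 11 mm below it; the hub between them (23 mm dia) ends 4 mm below it; the nut's top (27 mm wide) is 22 mm and the valve block's top 30 mm below it.
- wing_a (a point): centre of one wing, 21.5 mm from the screw's axis; turns with the screw. Each wing is an upright round ear, 22 mm in diameter and 6 mm thick, that lies in a plane through the axis.
- wing_b (a point): centre of the other wing, 21.5 mm from the axis on the opposite side.
- gauge: round pressure gauge, dial up, fixed to the left of the screw (axes 70 mm apart along the pump's y). Case 63 mm dia; origin at its foot on the valve block, top 39 mm higher, 2 mm below the wing tops. The wing ends pass 6 mm from the case, so a finger cannot follow a wing round on that side. Touching it lightly is harmless.
- filler_cap (a joint): turn of the filler cap, rad, 0 as found: to be left as it is (stiff).
- filler_cap_top (a point): centre of the top of the round knurled black filler cap, 40 mm dia, 22 mm high, on the cover plate to the left of the screw and gauge, 164 mm from the screw's axis.
- sensor_box: loose orange plastic sensor box 75 x 55 x 36 mm with a small brass socket, on the bench; origin at the centre of its underside. Leave it.
- wrench: loose steel wrench 180 mm long, flat on the bench in front of the pump; x along its length. Leave it.
- fitting: loose brass hydraulic fitting standing upright, 30 mm dia, 45 mm high; origin at the centre of its underside. Leave it.
- oil_bottle: loose white oil bottle with a black cap, 64 mm dia, 150 mm high; origin at the centre of its underside. Leave it.

How it is judged:
By the outcome, as a careful person would: the job done as asked, in the order asked, and still so for the second after the job is handed in, with the robot touching nothing.
It also fails if it takes over 64 s, if anything falls off the work surface, if the arm or the gripper's body presses on something with over 40 N, if the wrist force passes 120 N, or if a joint passes its speed limit or range.

### The arm

A 6-joint arm with a two-finger parallel gripper is mounted at the origin on the work surface. World frame = base frame: x ahead of the robot, y to its left, z up, the work surface at z = 0. Lengths are in m, angles in degrees, forces in N, time in s.
With the tool pointing down it reaches from about 0.3 to 0.75 m from the base axis. Payload 8.5 kg.
Tool frame: the origin (TCP) lies on the centre line of the jaws, within the pads' length; the fingertips stand 11 mm ahead of it and the grasp point (between the pads) lies 8 mm behind it; x points along the fingers, y is the direction in which the jaws open and shut, and the axes are right-handed (so a half turn about x gives the same grasp; the last joint's range is limited). The gripper opens to 85 mm and grips with 20 to 120 N. Pads are 22 mm wide; open, the fingers measure 114 mm over their backs; the gripper's body (76 mm by 85 mm) begins 54 mm behind the grasp point. The pads swing forward as they close: fully open they stand 13 mm farther back than shut.
Start: joints at [-80.002, 21.807, 74.336, -0, 83.858, -12.336], TCP at [0.209, -0.509, 0.242] pointing down, gripper open.
Joint ranges: [-178.18, 178.18], [-50.72, 133.34], [12.68, 142.11], [-81.47, 261.47], [9.98, 163.14], [-165.26, 165.26]. Speed limits (degrees/s): [136.94, 136.94, 180, 180, 180, 180].

### API

Orientations are given as a 3x3 rotation matrix whose columns are the frame's x, y, z axes.
In Python, from rig import env gives the robot as it stands.
- The arm moves only by the tool carry_out, never from a script. Its argument "motion" is a list that holds one entry, the list of rows, each a list of 7 numbers: the shift along the tool's x, y, z in cm, then the turn, a rotation vector about the tool's x, y, z in rad, then the finger opening in cm, from 0 to 8.54. A call has 1 to 5 rows; each row is the pose to reach, as a shift and turn from the pose commanded when the call began, along the tool's axes at that moment; what a row does not reach only later rows make up. A row lasts 1/12 s, in which the tool goes at most 41.7 mm and 7.16 degrees, less where a joint would pass 70% of its speed; a pose out of reach is approached as far as the arm can. A call with a gripper value outside its range is refused whole. The fingers move at their own pace and stop on an object; "grip_force" is the grip in N (left out, the last holds). Time passes only in rows, so rows that repeat a pose let the fingers close. It gives the time, the measured TCP pose, the force and the opening at its end, in the units of the state.
- env.observe(): the state, without advancing time (a new reading comes with each control period).
- env.get_image(name): name is "scene" or "side" or "wrist"; returns a dict with "image" (400x640x3 uint8, red, green, blue), "fov_y" (degrees; the focal length in pixels is half the picture's height over the tangent of half this angle, whatever the lens; pixels are square), "cx", "cy" (the principal point, pixels), "R" (3x3) and "t" (3): a world point X has camera coordinates R X + t. Camera axes: x right, y down, z forward; pixel columns grow to the right and rows downward; lengths in m; the calibration is good to about 2 mm. A picture is of the moment at which its call begins. There is no depth.
- env.close_job(): hands the job in, once; it reports no verdict.
The state is a dict: "time_s": time; "q": joint angles; "qvel": joint speeds; "joint_efforts": joint torques, N m; "position": TCP position; "tool_rot": TCP orientation; "ft_force": force on the tool from outside, world axes, zero at the start; "wrist_torque": the same for the moment, N m; "grip_width": finger opening in m.
Only numpy, scipy, OpenCV 4.12 (cv2) and the standard library are available. Lean on these libraries where they do the work, as an engineer would, in place of code of your own. Each camera call takes 0.05 s, during which the arm holds its last target. There are 200 camera calls.

## Working session

There is one attempt and no reset: what is moved stays moved. The work goes in short steps, Python scripts to look and compute and a tool call to move; the robot and the scene stay as the last step left them, time stands still between calls to the robot, and variables do not carry over. Pictures are saved under pics/ and viewed, on a budget of 10 in all, crops included, one or two more only if the job needs it, and the job is handed in when it is done.

Besides the shell and the picture viewer there is one more tool, called after "Request:" as name([rows], argument=value, ...), one row to a line, values as JSON. carry_out: Moves the arm, as the interface text tells. Its arguments: {"type":"object","properties":{"motion":{"type":"array","items":{"type":"array","items":{"type":"array","items":{"type":"number"}}}},"grip_force":{"type":"number"}},"required":["motion"]}

```bash
ls; mkdir -p pics; python3 - <<'E'
from rig import env
import cv2,numpy as np
s=env.observe();print({k:np.round(v,3).tolist() for k,v in s.items()})
ims=[]
for n in("scene","side"):
    d=env.get_image(n);print(n,d["fov_y"],d["cx"],d["cy"],np.round(d["R"],3).tolist(),np.round(d["t"],3))
    cv2.imwrite(f"pics/{n}0.png",d["image"][...,::-1])
E
```

```text
pics
{'time_s': 0.0, 'q': [-80.003, 21.842, 74.386, 0.001, 83.86, -12.337], 'qvel': [0.066, -0.032, 0.042, -0.076, 0.138, -0.065], 'joint_efforts': [-0.002, -44.847, -23.127, -0.0, 0.005, 0.0], 'position': [0.209, -0.508, 0.242], 'tool_rot': [[-0.0, 0.38, -0.925], [0.001, -0.925, -0.38], [-1.0, -0.001, -0.0]], 'ft_force': [-0.019, -0.237, 0.177], 'wrist_torque': [-0.002, 0.036, -0.021], 'grip_width': 0.085}
scene 55.01670657379428 324.8140802621915 201.3385146197868 [[-0.429, 0.903, 0.007], [0.744, 0.357, -0.565], [-0.513, -0.238, -0.825]] [ 0.248 -0.344  1.281]
side 52.27602754775451 319.572952407017 198.79050981229787 [[0.997, -0.07, 0.014], [-0.034, -0.637, -0.77], [0.063, 0.768, -0.638]] [-0.571  0.15   0.897]
```

View pics/scene0.png

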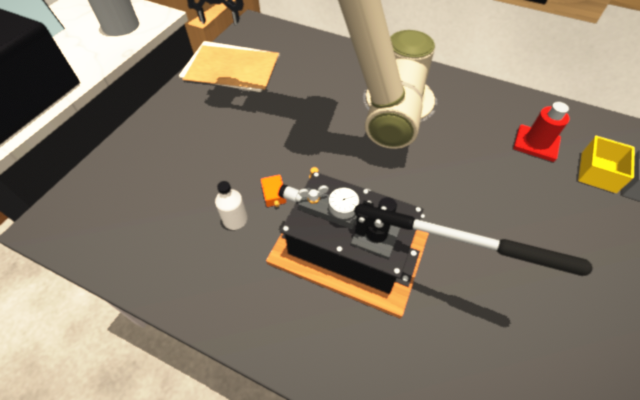

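View pics/side0.png

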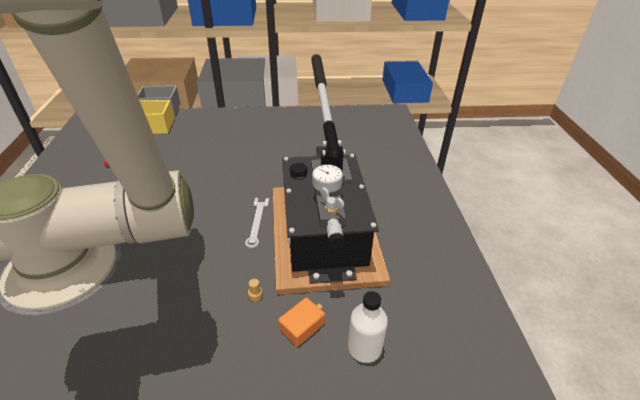

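Scene view: gauge at (343,203), wing screw about (314,193), coupler (290,192). Side view: gauge (327,178), screw (331,205), filler cap (298,170). I'll zoom in on both screws.

```bash
python3 - <<'E'
import cv2,numpy as np
a=cv2.imread("pics/scene0.png")[168:228,270:370];b=cv2.imread("pics/side0.png")[155:255,290:370]
a=cv2.resize(a,None,fx=5,fy=5,interpolation=2)[:, :400*1];b=cv2.resize(b,None,fx=5,fy=5,interpolation=2)
c=np.zeros((500,800,3),np.uint8);c[:300,:400]=a;c[:,400:]=b
cv2.imwrite("pics/z.png",c)
E
```

```text
(no output)
```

View pics/z.png

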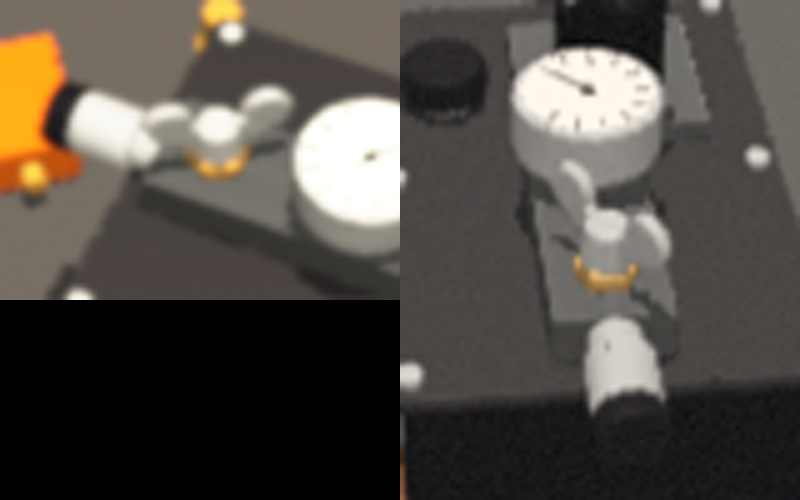

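The screw is at scene (313.5,191.4) with wings (303.6,192.4) and (323.4,190.4). In the side view the wings are at (325,193) and (340.4,202.6). The gauge dial is at scene (343.2,199.4) and side (327.6,172.6).

```bash
cat >h.py <<'E'
from rig import env
import cv2,numpy as np
def cam(n):
    d=env.get_image(n);f=200/np.tan(np.radians(d["fov_y"]/2))
    K=np.array([[f,0,d["cx"]],[0,f,d["cy"]],[0,0,1]]);return d["image"],K,np.array(d["R"]),np.array(d["t"])
def plane(C,uv,z):
    _,K,R,t=C;o=-R.T@t;r=R.T@np.linalg.solve(K,[*uv,1]);return o+r*(z-o[2])/r[2]
def tri(A,B,a,b):
    P=[K@np.c_[R,t] for _,K,R,t in(A,B)];X=cv2.triangulatePoints(*P,np.array(a,float),np.array(b,float)).ravel();return X[:3]/X[3]
def proj(C,X):
    _,K,R,t=C;p=K@(R@X+t);return p[:2]/p[2]
E
python3 - <<'E'
from h import *
np.set_printoptions(precision=4,suppress=True)
A,B=cam("scene"),cam("side")
for n,a,b,z in[("w1",(303.6,192.4),(340.4,202.6),.192),("w2",(323.4,190.4),(325,193),.192),("g",(343.2,199.4),(327.6,172.6),.201)]:
    print(n,tri(A,B,a,b),plane(A,a,z),plane(B,b,z))
E
```

```text
w1 [ 0.6052 -0.0402  0.1929] [ 0.6026 -0.04    0.192 ] [ 0.6066 -0.0406  0.192 ]
w2 [ 0.5789 -0.0052  0.1892] [ 0.5794 -0.004   0.192 ] [ 0.5795 -0.0098  0.192 ]
g [0.5889 0.046  0.2011] [0.5884 0.0461 0.201 ] [0.5891 0.0458 0.201 ]
```

Request:
carry_out([
  [[-3,-10,-18,0,0,0,3.6],[-3,-10,-18,0,0,0,3.6],[-3,-10,-18,0,0,0,3.6],[-3,-10,-18,0,0,0,3.6],[-3,-10,-18,0,0,0,3.6]],
], grip_force=20)

```text
time_s: 0.62
position: [0.3382, -0.3461, 0.2725]
tool_rot: [[-0.0, 0.38, -0.925], [0.0, -0.925, -0.38], [-1.0, -0.0, -0.0]]
ft_force: [0.3, 0.1, 0.0]
grip_width: 0.0358
```

Request:
carry_out([
  [[-2,-10,-18,0,0,0,3.6],[-2,-10,-18,0,0,0,3.6],[-2,-10,-18,0,0,0,3.6],[-2,-10,-18,0,0,0,3.6],[-2,-10,-18,0,0,0,3.6]],
])

```text
time_s: 1.03
position: [0.4669, -0.1849, 0.2926]
tool_rot: [[0.0, 0.38, -0.925], [-0.0, -0.925, -0.38], [-1.0, 0.0, -0.0]]
ft_force: [0.1, -1.4, 0.9]
grip_width: 0.0359
```

Request:
carry_out([
  [[0,-10,-18,0,0,0,3.6],[0,-10,-18,0,0,0,3.6],[0,-10,-18,0,0,0,3.6],[0,-10,-18,0,0,0,3.6],[0,-10,-18,0,0,0,3.6]],
])

```text
time_s: 1.45
position: [0.5955, -0.0238, 0.2922]
tool_rot: [[-0.0, 0.38, -0.925], [0.0, -0.925, -0.38], [-1.0, -0.0, 0.0]]
ft_force: [0.5, -0.9, 0.9]
grip_width: 0.0358
```

Request:
carry_out([
  [[0,0,0,-0.12,0,0,3.6],[0,0,0,-0.24,0,0,3.6],[0,0,0,-0.36,0,0,3.6],[0,0,0,-0.48,0,0,3.6],[0,0,0,-0.6,0,0,3.6]],
])

```text
time_s: 1.87
position: [0.5945, -0.0259, 0.292]
tool_rot: [[-0.001, 0.839, -0.544], [0.0, -0.544, -0.839], [-1.0, -0.001, 0.0]]
ft_force: [0.7, -0.6, 0.2]
grip_width: 0.0359
```

Request:
carry_out([
  [[0,0,0,-0.12,0,0,3.6],[0,0,0,-0.24,0,0,3.6],[0,0,0,-0.36,0,0,3.6],[0,0,0,-0.48,0,0,3.6],[0,0,0,-0.52,0,0,3.6]],
])

```text
time_s: 2.28
position: [0.5944, -0.026, 0.292]
tool_rot: [[-0.001, 0.999, -0.055], [0.0, -0.055, -0.999], [-1.0, -0.001, -0.0]]
ft_force: [-0.3, 0.8, -0.2]
grip_width: 0.036
```

```bash
python3 - <<'E'
from h import *
s=env.observe();print({k:np.round(v,4).tolist() for k,v in s.items()})
C=cam("wrist");cv2.imwrite("pics/w1.png",C[0][...,::-1])
print(C[1],C[2],C[3],proj(C,np.array([.592,-.023,.192])))
E
```

```text
{'time_s': 2.2833, 'q': [-13.8946, 24.9274, 61.1291, 0.0008, 93.9794, -10.7579], 'qvel': [-0.1111, -0.0772, 0.0632, -0.0264, 0.0703, -20.996], 'joint_efforts': [0.0056, -49.0679, -24.4666, 0.0001, 0.0024, -0.416], 'position': [0.5944, -0.026, 0.292], 'tool_rot': [[-0.0006, 0.9985, -0.0547], [0.0002, -0.0547, -0.9985], [-1.0, -0.0006, -0.0001]], 'ft_force': [-0.2594, 0.844, -0.1675], 'wrist_torque': [-0.0106, -0.0333, 0.022], 'grip_width': 0.036}
[[275.77192589   0.         318.14080107]
 [  0.         275.77192589 200.89610254]
 [  0.           0.           1.        ]] [[ 9.98520268e-01 -5.43801215e-02 -2.76523773e-04]
 [-5.15857453e-02 -9.48795072e-01  3.11651765e-01]
 [-1.72100253e-02 -3.11176339e-01 -9.50196349e-01]] [-0.59346266 -0.04844436  0.43050297] [316.85665558 203.90813757]
```

View pics/w1.png

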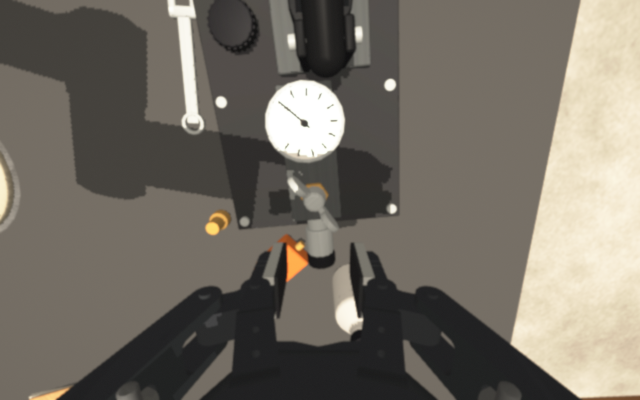

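Wrist view: wing centres about (296,186) and (329,215), hub about (315,200), gauge dial (304.5,121). The sensor box, fitting and bottle are undisturbed.

```bash
python3 - <<'E'
from h import *
np.set_printoptions(precision=4,suppress=True)
C=cam("wrist")
for uv,z in[((296,186),.192),((329,215),.192),((315,200),.2),((304.5,121),.201)]:print(plane(C,uv,z))
im=C[0][150:250,260:380];cv2.imwrite("pics/w2.png",cv2.resize(im,None,fx=5,fy=5,interpolation=2)[...,::-1])
s=env.observe();print(s["position"],s["q"])
E
```

```text
[ 0.5748 -0.0056  0.192 ]
[ 0.6023 -0.0341  0.192 ]
[ 0.5908 -0.0167  0.2   ]
[0.5865 0.0485 0.201 ]
[ 0.5944 -0.026   0.2921] [-13.8949  24.9237  61.1256   0.0007  93.9804 -10.4098]
```

View pics/w2.png

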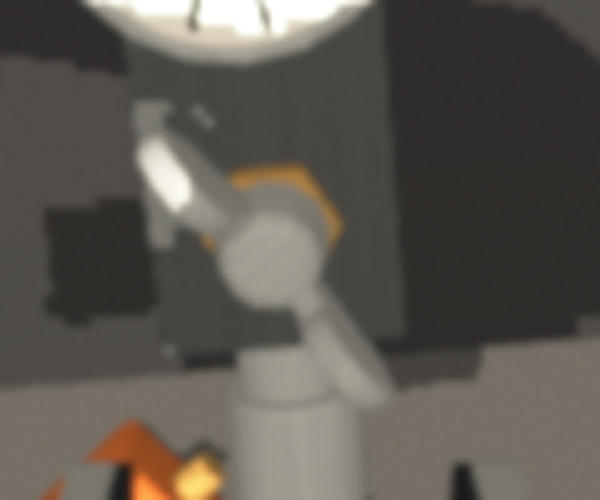

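The axis comes out at about (0.590,-0.0225), with the wings at -50° and 130°. I'll centre the tool, turn the fingers back a little, and descend.

Request:
carry_out([
  [[0,-0.46,-0.33,0,0,0,3.6],[0,-0.46,-0.33,-0.1,0,0,3.6],[0,-0.46,-0.33,-0.2,0,0,3.6],[0,-0.46,-0.33,-0.3,0,0,3.6],[0,-0.46,-0.33,-0.3,0,0,3.6]],
])

```text
time_s: 2.8
position: [0.5898, -0.0222, 0.2923]
tool_rot: [[-0.0, 0.971, 0.239], [0.0, 0.239, -0.971], [-1.0, -0.0, -0.0]]
ft_force: [0.6, -0.3, -0.0]
grip_width: 0.0358
```

Request:
carry_out([
  [[2,0,0,0,0,0,3.6],[4,0,0,0,0,0,3.6],[6,0,0,0,0,0,3.6],[7,0,0,0,0,0,3.6],[7,0,0,0,0,0,3.6]],
])

```text
time_s: 3.22
position: [0.5892, -0.0222, 0.2202]
tool_rot: [[-0.004, 0.972, 0.234], [0.001, 0.234, -0.972], [-1.0, -0.004, -0.002]]
ft_force: [0.5, 0.1, 0.9]
grip_width: 0.0364
```

```bash
python3 - <<'E'
from h import *
s=env.observe();print({k:np.round(v,4).tolist() for k,v in s.items()})
C=cam("side")[0][140:240,280:380];D=cam("wrist")[0][100:340,160:480];o=np.zeros((500,800,3),np.uint8)
o[:400,:400]=cv2.resize(C,(400,400),interpolation=2);o[:300,400:]=cv2.resize(D,(400,300));cv2.imwrite("pics/s3.png",o[...,::-1])
E
```

```text
{'time_s': 3.2167, 'q': [-13.6488, 26.8129, 69.8026, -0.0002, 83.636, -27.1908], 'qvel': [-0.0161, -1.6392, -4.0014, -0.002, 2.7789, -0.8154], 'joint_efforts': [0.0722, -49.6676, -22.7816, 0.0026, -0.4079, 0.0376], 'position': [0.5892, -0.0222, 0.2202], 'tool_rot': [[-0.0043, 0.9722, 0.2342], [0.001, 0.2342, -0.9722], [-1.0, -0.0039, -0.002]], 'ft_force': [0.4795, 0.1242, 0.8829], 'wrist_torque': [-0.0174, 0.0008, -0.0058], 'grip_width': 0.0364}
```

View pics/s3.png

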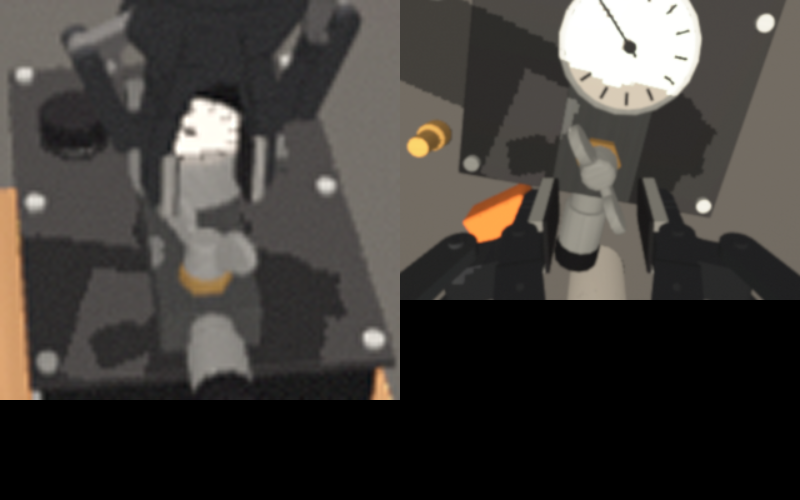

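Seen from the side, the tips straddle the hub symmetrically, about 10 mm above the wings. I'll go down and make the first stroke.

Request:
carry_out([
  [[0.5,0,0,0,0,0,3.6],[1.1,0,0,0,0,0,3.6],[1.6,0,0,0,0,0,3.6],[1.6,0,0,0,0,0,3.6],[1.6,0,0,0,0,0,3.6]],
])

```text
time_s: 3.73
position: [0.59, -0.0224, 0.2061]
tool_rot: [[-0.0, 0.972, 0.237], [0.0, 0.237, -0.972], [-1.0, -0.0, -0.0]]
ft_force: [-0.3, -0.2, -0.1]
grip_width: 0.0357
```

Request:
carry_out([
  [[0,0,0,0.1,0,0,3.6],[0,0,0,0.2,0,0,3.6],[0,0,0,0.3,0,0,3.6],[0,0,0,0.4,0,0,3.6],[0,0,0,0.5,0,0,3.6]],
])

```text
time_s: 4.15
position: [0.5901, -0.0227, 0.2066]
tool_rot: [[0.0, 0.965, -0.263], [-0.001, -0.263, -0.965], [-1.0, 0.0, 0.0]]
ft_force: [-2.0, -1.6, -0.4]
grip_width: 0.0357
```

```bash
cat >st.py <<'E'
from rig import env
import numpy as np
s=env.observe();print({k:np.round(s[k],3).tolist() for k in("time_s","position","ft_force","wrist_torque","grip_width","q")},"q6eff",round(s["joint_efforts"][5],3),"phi",np.degrees(np.arctan2(s["tool_rot"][1][1],s["tool_rot"][0][1])).round(1))
E
python3 st.py
```

```text
{'time_s': 4.15, 'position': [0.59, -0.023, 0.207], 'ft_force': [-1.967, -1.625, -0.358], 'wrist_torque': [-0.206, 0.197, 0.065], 'grip_width': 0.036, 'q': [-13.665, 27.384, 71.144, -0.029, 81.456, 1.586]} q6eff -1.547 phi -15.2
```

Request:
carry_out([
  [[0,0,0,0.11,0,0,3.6],[0,0,0,0.22,0,0,3.6],[0,0,0,0.33,0,0,3.6],[0,0,0,0.44,0,0,3.6],[0,0,0,0.55,0,0,3.6]],
])

```text
time_s: 4.57
position: [0.5901, -0.0228, 0.2066]
tool_rot: [[0.0, 0.685, -0.729], [-0.001, -0.729, -0.685], [-1.0, 0.001, 0.0]]
ft_force: [-0.5, -1.0, 0.5]
grip_width: 0.036
```

```bash
python3 st.py; python3 - <<'E'
from h import *
C=cam("side")[0][140:240,280:380];D=cam("wrist")[0][100:340,160:480];o=np.zeros((400,800,3),np.uint8)
o[:400,:400]=cv2.resize(C,(400,400),interpolation=2);o[:300,400:]=cv2.resize(D,(400,300));cv2.imwrite("pics/s4.png",o[...,::-1])
E
```

```text
{'time_s': 4.567, 'position': [0.59, -0.023, 0.207], 'ft_force': [-0.542, -0.95, 0.526], 'wrist_torque': [-0.177, 0.04, 0.09], 'grip_width': 0.036, 'q': [-13.672, 27.384, 71.142, -0.031, 81.449, 33.124]} q6eff -1.706 phi -46.8
```

View pics/s4.png

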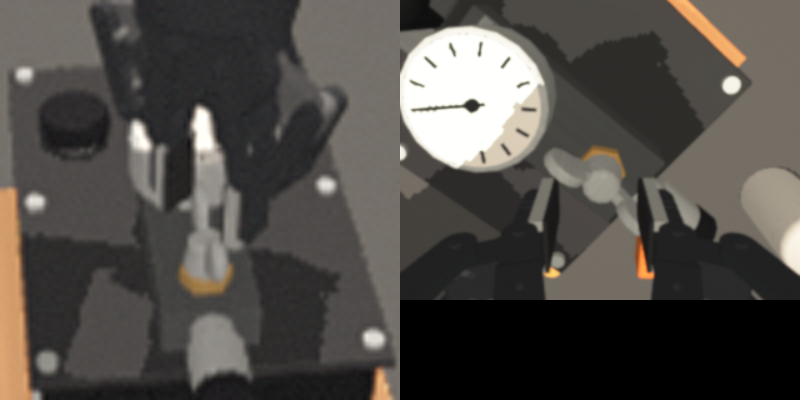

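The screw turned with the fingers: the wings now lie along y, around -86°. I'll lift, turn back 190°, and come down again.

Request:
carry_out([
  [[-1.3,0,0,-0.03,0,0,3.6],[-2.5,0,0,-0.03,0,0,3.6],[-2.5,0,0,-0.1,0,0,3.6],[-2.5,0,0,-0.21,0,0,3.6],[-2.5,0,0,-0.32,0,0,3.6]],
])

```text
time_s: 5.08
position: [0.5902, -0.0224, 0.2317]
tool_rot: [[0.001, 0.886, -0.463], [-0.0, -0.463, -0.886], [-1.0, 0.001, -0.0]]
ft_force: [0.4, -0.1, -0.6]
grip_width: 0.0362
```

Request:
carry_out([
  [[0,0,0,-0.12,0,0,3.6],[0,0,0,-0.24,0,0,3.6],[0,0,0,-0.36,0,0,3.6],[0,0,0,-0.48,0,0,3.6],[0,0,0,-0.6,0,0,3.6]],
])

```text
time_s: 5.5
position: [0.5902, -0.0224, 0.2315]
tool_rot: [[0.0, 0.993, 0.119], [0.0, 0.119, -0.993], [-1.0, 0.0, -0.0]]
ft_force: [-1.1, 0.3, -0.1]
grip_width: 0.0359
```

Request:
carry_out([
  [[0,0,0,-0.12,0,0,3.6],[0,0,0,-0.24,0,0,3.6],[0,0,0,-0.36,0,0,3.6],[0,0,0,-0.48,0,0,3.6],[0,0,0,-0.6,0,0,3.6]],
])

```text
time_s: 5.92
position: [0.5902, -0.0224, 0.2315]
tool_rot: [[0.0, 0.752, 0.659], [0.0, 0.659, -0.752], [-1.0, 0.0, 0.0]]
ft_force: [-0.1, 0.7, -0.4]
grip_width: 0.0362
```

Request:
carry_out([
  [[0,0,0,-0.12,0,0,3.6],[0,0,0,-0.24,0,0,3.6],[0,0,0,-0.36,0,0,3.6],[0,0,0,-0.48,0,0,3.6],[0,0,0,-0.6,0,0,3.6]],
])

```text
time_s: 6.33
position: [0.5902, -0.0224, 0.2315]
tool_rot: [[0.0, 0.249, 0.968], [0.0, 0.968, -0.249], [-1.0, 0.0, 0.0]]
ft_force: [1.2, 0.7, -1.0]
grip_width: 0.0361
```

Request:
carry_out([
  [[0,0,0,-0.12,0,0,3.6],[0,0,0,-0.24,0,0,3.6],[0,0,0,-0.36,0,0,3.6],[0,0,0,-0.48,0,0,3.6],[0,0,0,-0.6,0,0,3.6]],
])

```text
time_s: 6.75
position: [0.5902, -0.0224, 0.2315]
tool_rot: [[0.0, -0.341, 0.94], [0.0, 0.94, 0.341], [-1.0, -0.0, 0.0]]
ft_force: [-0.1, 0.3, 0.3]
grip_width: 0.0361
```

Request:
carry_out([
  [[0,0,0,-0.12,0,0,3.6],[0,0,0,-0.24,0,0,3.6],[0,0,0,-0.36,0,0,3.6],[0,0,0,-0.48,0,0,3.6],[0,0,0,-0.57,0,0,3.6]],
])

```text
time_s: 7.17
position: [0.5902, -0.0224, 0.2315]
tool_rot: [[0.0, -0.795, 0.607], [0.0, 0.607, 0.795], [-1.0, -0.0, 0.0]]
ft_force: [-0.2, -0.6, 0.1]
grip_width: 0.0359
```

```bash
python3 st.py
```

```text
{'time_s': 7.167, 'position': [0.59, -0.022, 0.232], 'ft_force': [-0.156, -0.57, 0.113], 'wrist_torque': [0.002, -0.044, -0.045], 'grip_width': 0.036, 'q': [-13.654, 26.339, 68.698, 0.009, 84.944, -156.265]} q6eff 1.038 phi 142.6
```

Request:
carry_out([
  [[0.5,0,0,-0.02,0,0,3.6],[1.0,0,0,-0.02,0,0,3.6],[1.5,0,0,-0.02,0,0,3.6],[2.0,0,0,-0.02,0,0,3.6],[2.5,0,0,-0.02,0,0,3.6]],
])

```text
time_s: 7.58
position: [0.59, -0.0224, 0.2056]
tool_rot: [[-0.001, -0.8, 0.6], [0.0, 0.6, 0.8], [-1.0, 0.001, -0.0]]
ft_force: [0.3, 0.9, -0.1]
grip_width: 0.036
```

Request:
carry_out([
  [[0,0,0,0.08,0,0,3.6],[0,0,0,0.18,0,0,3.6],[0,0,0,0.28,0,0,3.6],[0,0,0,0.38,0,0,3.6],[0,0,0,0.48,0,0,3.6]],
])

```text
time_s: 8.0
position: [0.5904, -0.0224, 0.2058]
tool_rot: [[0.001, -0.428, 0.904], [0.0, 0.904, 0.428], [-1.0, -0.0, 0.001]]
ft_force: [1.9, -0.1, -1.1]
grip_width: 0.036
```

```bash
python3 st.py
```

```text
{'time_s': 8.0, 'position': [0.59, -0.022, 0.206], 'ft_force': [1.942, -0.127, -1.058], 'wrist_torque': [0.087, -0.416, -0.0], 'grip_width': 0.036, 'q': [-13.654, 27.445, 71.189, 0.02, 81.341, -129.029]} q6eff -1.541 phi 115.4
```

Request:
carry_out([
  [[0,0,0,0.11,0,0,3.6],[0,0,0,0.22,0,0,3.6],[0,0,0,0.33,0,0,3.6],[0,0,0,0.44,0,0,3.6],[0,0,0,0.55,0,0,3.6]],
])

```text
time_s: 8.42
position: [0.5906, -0.0226, 0.2059]
tool_rot: [[0.001, 0.108, 0.994], [-0.0, 0.994, -0.108], [-1.0, -0.0, 0.001]]
ft_force: [2.2, -0.3, -1.4]
grip_width: 0.036
```

Request:
carry_out([
  [[0,0,0,0.11,0,0,3.6],[0,0,0,0.22,0,0,3.6],[0,0,0,0.33,0,0,3.6],[0,0,0,0.44,0,0,3.6],[0,0,0,0.55,0,0,3.6]],
])

```text
time_s: 8.83
position: [0.5905, -0.0228, 0.206]
tool_rot: [[0.001, 0.611, 0.791], [-0.001, 0.791, -0.611], [-1.0, 0.0, 0.001]]
ft_force: [1.4, -2.5, 0.1]
grip_width: 0.0365
```

```bash
python3 st.py
```

```text
{'time_s': 8.833, 'position': [0.591, -0.023, 0.206], 'ft_force': [1.366, -2.547, 0.113], 'wrist_torque': [-0.269, -0.307, 0.012], 'grip_width': 0.036, 'q': [-13.673, 27.433, 71.165, -0.026, 81.342, -65.972]} q6eff -1.702 phi 52.3
```

Request:
carry_out([
  [[0,0,0,0.11,0,0,3.6],[0,0,0,0.22,0,0,3.6],[0,0,0,0.33,0,0,3.6],[0,0,0,0.44,0,0,3.6],[0,0,0,0.55,0,0,3.6]],
])

```text
time_s: 9.25
position: [0.5903, -0.023, 0.206]
tool_rot: [[0.0, 0.935, 0.355], [-0.001, 0.355, -0.935], [-1.0, -0.0, 0.001]]
ft_force: [0.8, -2.3, 0.2]
grip_width: 0.0361
```

Request:
carry_out([
  [[0,0,0,0.11,0,0,3.6],[0,0,0,0.22,0,0,3.6],[0,0,0,0.33,0,0,3.6],[0,0,0,0.44,0,0,3.6],[0,0,0,0.55,0,0,3.6]],
])

```text
time_s: 9.67
position: [0.59, -0.0229, 0.2059]
tool_rot: [[-0.001, 0.983, -0.186], [-0.001, -0.186, -0.983], [-1.0, -0.0, 0.001]]
ft_force: [0.1, -2.1, 0.7]
grip_width: 0.0357
```

Request:
carry_out([
  [[0,0,0,0.11,0,0,3.6],[0,0,0,0.22,0,0,3.6],[0,0,0,0.33,0,0,3.6],[0,0,0,0.44,0,0,3.6],[0,0,0,0.55,0,0,3.6]],
])

```text
time_s: 10.08
position: [0.59, -0.0227, 0.2059]
tool_rot: [[-0.001, 0.74, -0.672], [-0.0, -0.672, -0.74], [-1.0, -0.0, 0.001]]
ft_force: [-0.1, -0.2, 0.9]
grip_width: 0.0358
```

Request:
carry_out([
  [[0,0,0,0.11,0,0,3.6],[0,0,0,0.22,0,0,3.6],[0,0,0,0.33,0,0,3.6],[0,0,0,0.44,0,0,3.6],[0,0,0,0.55,0,0,3.6]],
])

```text
time_s: 10.5
position: [0.5905, -0.0227, 0.206]
tool_rot: [[0.001, 0.28, -0.96], [-0.0, -0.96, -0.28], [-1.0, 0.001, -0.001]]
ft_force: [1.7, -2.0, 0.2]
grip_width: 0.0358
```

```bash
python3 st.py
```

```text
{'time_s': 10.5, 'position': [0.591, -0.023, 0.206], 'ft_force': [1.732, -1.961, 0.193], 'wrist_torque': [-0.207, -0.354, 0.019], 'grip_width': 0.036, 'q': [-13.666, 27.434, 71.169, -0.01, 81.337, 60.076]} q6eff -1.7 phi -73.7
```

Request:
carry_out([
  [[0,0,0,0.11,0,0,3.6],[0,0,0,0.22,0,0,3.6],[0,0,0,0.33,0,0,3.6],[0,0,0,0.44,0,0,3.6],[0,0,0,0.55,0,0,3.6]],
])

```text
time_s: 10.92
position: [0.5906, -0.0227, 0.206]
tool_rot: [[0.001, -0.263, -0.965], [-0.0, -0.965, 0.263], [-1.0, 0.0, -0.001]]
ft_force: [3.3, -1.3, -1.5]
grip_width: 0.0364
```

Request:
carry_out([
  [[0,0,0,0.1,0,0,3.6],[0,0,0,0.2,0,0,3.6],[0,0,0,0.3,0,0,3.6],[0,0,0,0.4,0,0,3.6],[0,0,0,0.5,0,0,3.6]],
])

```text
time_s: 11.33
position: [0.5905, -0.0229, 0.206]
tool_rot: [[0.001, -0.693, -0.721], [-0.001, -0.721, 0.693], [-1.0, -0.0, -0.001]]
ft_force: [1.6, -1.4, 0.7]
grip_width: 0.0359
```

Request:
carry_out([
  [[0,0,0,0.08,0,0,3.6],[0,0,0,0.16,0,0,3.6],[0,0,0,0.22,0,0,3.6],[0,0,0,0.28,0,0,3.6],[0,0,0,0.34,0,0,3.6]],
])

```text
time_s: 11.75
position: [0.5903, -0.0229, 0.206]
tool_rot: [[0.0, -0.893, -0.45], [-0.001, -0.45, 0.893], [-1.0, 0.0, -0.001]]
ft_force: [0.3, -2.4, -0.8]
grip_width: 0.0363
```

```bash
python3 st.py
```

```text
{'time_s': 11.75, 'position': [0.59, -0.023, 0.206], 'ft_force': [0.326, -2.405, -0.756], 'wrist_torque': [-0.357, -0.097, 0.013], 'grip_width': 0.036, 'q': [-13.678, 27.429, 71.18, -0.039, 81.363, 139.576]} q6eff -0.91 phi -153.2
```

Still free-moving, about 5.7 rad closed in all. I'll lift and turn back for the next stroke, which I'll take slowly.

Request:
carry_out([
  [[-1.3,0,0,-0.03,0,0,3.6],[-2.5,0,0,-0.03,0,0,3.6],[-2.5,0,0,-0.1,0,0,3.6],[-2.5,0,0,-0.21,0,0,3.6],[-2.5,0,0,-0.32,0,0,3.6]],
])

```text
time_s: 12.17
position: [0.5901, -0.0225, 0.2311]
tool_rot: [[0.0, -0.7, -0.714], [-0.0, -0.714, 0.7], [-1.0, 0.0, -0.0]]
ft_force: [-0.8, 0.3, -0.0]
grip_width: 0.0361
```

Request:
carry_out([
  [[0,0,0,-0.12,0,0,3.6],[0,0,0,-0.24,0,0,3.6],[0,0,0,-0.36,0,0,3.6],[0,0,0,-0.48,0,0,3.6],[0,0,0,-0.6,0,0,3.6]],
])

```text
time_s: 12.58
position: [0.5901, -0.0225, 0.2308]
tool_rot: [[-0.0, -0.174, -0.985], [0.0, -0.985, 0.174], [-1.0, -0.0, 0.0]]
ft_force: [-0.2, 0.1, -0.2]
grip_width: 0.0359
```

Request:
carry_out([
  [[0,0,0,-0.12,0,0,3.6],[0,0,0,-0.24,0,0,3.6],[0,0,0,-0.36,0,0,3.6],[0,0,0,-0.48,0,0,3.6],[0,0,0,-0.6,0,0,3.6]],
])

```text
time_s: 13.0
position: [0.5901, -0.0224, 0.2309]
tool_rot: [[-0.0, 0.413, -0.911], [0.0, -0.911, -0.413], [-1.0, -0.0, 0.0]]
ft_force: [0.3, 0.1, -0.6]
grip_width: 0.0357
```

Request:
carry_out([
  [[0,0,0,-0.12,0,0,3.6],[0,0,0,-0.24,0,0,3.6],[0,0,0,-0.36,0,0,3.6],[0,0,0,-0.48,0,0,3.6],[0,0,0,-0.6,0,0,3.6]],
])

```text
time_s: 13.42
position: [0.5901, -0.0224, 0.2309]
tool_rot: [[-0.0, 0.855, -0.519], [0.0, -0.519, -0.855], [-1.0, -0.0, 0.0]]
ft_force: [-0.3, 0.3, 0.7]
grip_width: 0.0363
```

Request:
carry_out([
  [[0,0,0,-0.12,0,0,3.6],[0,0,0,-0.24,0,0,3.6],[0,0,0,-0.36,0,0,3.6],[0,0,0,-0.48,0,0,3.6],[0,0,0,-0.6,0,0,3.6]],
])

```text
time_s: 13.83
position: [0.5901, -0.0224, 0.2309]
tool_rot: [[-0.0, 0.999, 0.054], [0.0, 0.054, -0.999], [-1.0, -0.0, -0.0]]
ft_force: [-0.1, -0.7, 0.1]
grip_width: 0.0363
```

Request:
carry_out([
  [[0,0,0,-0.12,0,0,3.6],[0,0,0,-0.24,0,0,3.6],[0,0,0,-0.36,0,0,3.6],[0,0,0,-0.48,0,0,3.6],[0,0,0,-0.6,0,0,3.6]],
])

```text
time_s: 14.25
position: [0.5901, -0.0225, 0.2309]
tool_rot: [[-0.0, 0.793, 0.609], [0.0, 0.609, -0.793], [-1.0, -0.0, -0.0]]
ft_force: [-0.3, 0.4, -1.0]
grip_width: 0.0357
```

Request:
carry_out([
  [[0.5,0,0,0,0,0,3.6],[1.0,0,0,0,0,0,3.6],[1.5,0,0,0,0,0,3.6],[2.0,0,0,0,0,0,3.6],[2.5,0,0,0,0,0,3.6]],
])

```text
time_s: 14.67
position: [0.59, -0.0224, 0.2055]
tool_rot: [[-0.001, 0.798, 0.603], [0.0, 0.603, -0.798], [-1.0, -0.0, -0.0]]
ft_force: [0.0, -0.2, 0.1]
grip_width: 0.0364
```

```bash
python3 st.py
```

```text
{'time_s': 14.667, 'position': [0.59, -0.022, 0.205], 'ft_force': [0.004, -0.203, 0.14], 'wrist_torque': [-0.023, 0.007, 0.005], 'grip_width': 0.036, 'q': [-13.657, 27.441, 71.24, 0.001, 81.353, -50.748]} q6eff 0.029 phi 37.1
```

Request:
carry_out([
  [[0,0,0,0.05,0,0,3.6],[0,0,0,0.1,0,0,3.6],[0,0,0,0.15,0,0,3.6],[0,0,0,0.2,0,0,3.6],[0,0,0,0.24,0,0,3.6]],
])

```text
time_s: 15.08
position: [0.5901, -0.0228, 0.2059]
tool_rot: [[-0.0, 0.919, 0.394], [-0.001, 0.394, -0.919], [-1.0, -0.001, 0.001]]
ft_force: [-0.5, -1.8, -0.9]
grip_width: 0.0363
```

Request:
carry_out([
  [[0,0,0,0.02,0,0,3.6],[0,0,0,0.04,0,0,3.6],[0,0,0,0.06,0,0,3.6],[0,0,0,0.08,0,0,3.6],[0,0,0,0.1,0,0,3.6]],
])

```text
time_s: 15.5
position: [0.5901, -0.0225, 0.2062]
tool_rot: [[-0.0, 0.953, 0.302], [-0.0, 0.302, -0.953], [-1.0, -0.0, -0.0]]
ft_force: [-1.0, -1.1, -1.5]
grip_width: 0.036
```

Request:
carry_out([
  [[0,0,0,0.025,0,0,3.6],[0,0,0,0.05,0,0,3.6],[0,0,0,0.075,0,0,3.6],[0,0,0,0.1,0,0,3.6],[0,0,0,0.125,0,0,3.6]],
])

```text
time_s: 15.92
position: [0.5901, -0.0225, 0.2063]
tool_rot: [[-0.0, 0.984, 0.181], [-0.0, 0.181, -0.984], [-1.0, -0.0, 0.0]]
ft_force: [0.3, -2.1, -0.2]
grip_width: 0.0361
```

```bash
python3 st.py
```

```text
{'time_s': 15.917, 'position': [0.59, -0.022, 0.206], 'ft_force': [0.258, -2.115, -0.201], 'wrist_torque': [-0.339, -0.002, -0.009], 'grip_width': 0.036, 'q': [-13.659, 27.401, 71.169, -0.002, 81.433, -24.066]} q6eff -0.364 phi 10.4
```

Request:
carry_out([
  [[0,0,0,0.025,0,0,3.6],[0,0,0,0.05,0,0,3.6],[0,0,0,0.075,0,0,3.6],[0,0,0,0.1,0,0,3.6],[0,0,0,0.125,0,0,3.6]],
])

```text
time_s: 16.33
position: [0.5901, -0.0224, 0.2064]
tool_rot: [[0.0, 0.998, 0.057], [-0.0, 0.057, -0.998], [-1.0, 0.0, 0.0]]
ft_force: [0.9, -2.4, -1.1]
grip_width: 0.0357
```

```bash
python3 st.py
```

```text
{'time_s': 16.333, 'position': [0.59, -0.022, 0.206], 'ft_force': [0.916, -2.416, -1.129], 'wrist_torque': [-0.313, 0.022, 0.053], 'grip_width': 0.036, 'q': [-13.655, 27.398, 71.167, -0.001, 81.434, -16.9]} q6eff -0.363 phi 3.2
```

Request:
carry_out([
  [[0,0,0,0.025,0,0,3.6],[0,0,0,0.05,0,0,3.6],[0,0,0,0.075,0,0,3.6],[0,0,0,0.1,0,0,3.6],[0,0,0,0.125,0,0,3.6]],
])

```text
time_s: 16.75
position: [0.5901, -0.0224, 0.2063]
tool_rot: [[-0.0, 0.998, -0.068], [-0.0, -0.068, -0.998], [-1.0, -0.0, 0.0]]
ft_force: [-0.2, -1.4, -1.2]
grip_width: 0.0361
```

```bash
python3 st.py
```

```text
{'time_s': 16.75, 'position': [0.59, -0.022, 0.206], 'ft_force': [-0.153, -1.383, -1.156], 'wrist_torque': [-0.325, 0.042, 0.072], 'grip_width': 0.036, 'q': [-13.656, 27.4, 71.168, -0.001, 81.436, -9.737]} q6eff -0.362 phi -3.9
```

q6eff is steady at -0.36, which gives a clean baseline for spotting the stop.

Request:
carry_out([
  [[0,0,0,0.025,0,0,3.6],[0,0,0,0.05,0,0,3.6],[0,0,0,0.075,0,0,3.6],[0,0,0,0.1,0,0,3.6],[0,0,0,0.125,0,0,3.6]],
])

```text
time_s: 17.17
position: [0.5901, -0.0224, 0.2063]
tool_rot: [[-0.0, 0.981, -0.192], [0.0, -0.192, -0.981], [-1.0, -0.0, -0.0]]
ft_force: [-0.6, -1.8, -0.8]
grip_width: 0.0361
```

```bash
python3 st.py
```

```text
{'time_s': 17.167, 'position': [0.59, -0.022, 0.206], 'ft_force': [-0.561, -1.793, -0.789], 'wrist_torque': [-0.361, 0.064, 0.028], 'grip_width': 0.036, 'q': [-13.657, 27.399, 71.169, 0.001, 81.436, -2.57]} q6eff -0.363 phi -11.1
```

Request:
carry_out([
  [[0,0,0,0.025,0,0,3.6],[0,0,0,0.05,0,0,3.6],[0,0,0,0.075,0,0,3.6],[0,0,0,0.1,0,0,3.6],[0,0,0,0.125,0,0,3.6]],
])

```text
time_s: 17.58
position: [0.59, -0.0224, 0.2063]
tool_rot: [[-0.0, 0.95, -0.313], [0.0, -0.313, -0.95], [-1.0, -0.0, -0.0]]
ft_force: [-0.4, -1.5, 0.1]
grip_width: 0.0361
```

```bash
python3 st.py
```

```text
{'time_s': 17.583, 'position': [0.59, -0.022, 0.206], 'ft_force': [-0.383, -1.509, 0.141], 'wrist_torque': [-0.318, 0.057, 0.001], 'grip_width': 0.036, 'q': [-13.655, 27.399, 71.171, 0.001, 81.438, 4.592]} q6eff -0.363 phi -18.2
```

Request:
carry_out([
  [[0,0,0,0.025,0,0,3.6],[0,0,0,0.05,0,0,3.6],[0,0,0,0.075,0,0,3.6],[0,0,0,0.1,0,0,3.6],[0,0,0,0.125,0,0,3.6]],
])

```text
time_s: 18.0
position: [0.59, -0.0224, 0.2063]
tool_rot: [[-0.0, 0.903, -0.429], [0.0, -0.429, -0.903], [-1.0, -0.0, -0.0]]
ft_force: [-0.8, -2.1, -0.7]
grip_width: 0.0361
```

```bash
python3 st.py
```

```text
{'time_s': 18.0, 'position': [0.59, -0.022, 0.206], 'ft_force': [-0.79, -2.075, -0.743], 'wrist_torque': [-0.259, 0.208, 0.027], 'grip_width': 0.036, 'q': [-13.657, 27.399, 71.172, 0.003, 81.438, 11.753]} q6eff -0.364 phi -25.4
```

Request:
carry_out([
  [[0,0,0,0.025,0,0,3.6],[0,0,0,0.05,0,0,3.6],[0,0,0,0.075,0,0,3.6],[0,0,0,0.1,0,0,3.6],[0,0,0,0.125,0,0,3.6]],
])

```text
time_s: 18.42
position: [0.59, -0.0224, 0.2063]
tool_rot: [[-0.0, 0.843, -0.538], [0.0, -0.538, -0.843], [-1.0, -0.0, 0.0]]
ft_force: [-0.7, -1.4, 1.0]
grip_width: 0.0359
```

```bash
python3 st.py
```

```text
{'time_s': 18.417, 'position': [0.59, -0.022, 0.206], 'ft_force': [-0.671, -1.381, 0.996], 'wrist_torque': [-0.314, 0.143, 0.068], 'grip_width': 0.036, 'q': [-13.654, 27.401, 71.174, 0.002, 81.438, 18.915]} q6eff -0.364 phi -32.6
```

Request:
carry_out([
  [[0,0,0,0.025,0,0,3.6],[0,0,0,0.05,0,0,3.6],[0,0,0,0.075,0,0,3.6],[0,0,0,0.1,0,0,3.6],[0,0,0,0.125,0,0,3.6]],
])

```text
time_s: 18.83
position: [0.5901, -0.0224, 0.2063]
tool_rot: [[-0.0, 0.769, -0.639], [0.0, -0.639, -0.769], [-1.0, -0.0, -0.0]]
ft_force: [-0.4, -1.5, 0.6]
grip_width: 0.0359
```

```bash
python3 st.py
```

```text
{'time_s': 18.833, 'position': [0.59, -0.022, 0.206], 'ft_force': [-0.448, -1.533, 0.615], 'wrist_torque': [-0.188, 0.144, 0.04], 'grip_width': 0.036, 'q': [-13.654, 27.402, 71.171, 0.005, 81.435, 26.079]} q6eff -0.363 phi -39.7
```

Request:
carry_out([
  [[0,0,0,0.025,0,0,3.6],[0,0,0,0.05,0,0,3.6],[0,0,0,0.075,0,0,3.6],[0,0,0,0.1,0,0,3.6],[0,0,0,0.125,0,0,3.6]],
])

```text
time_s: 19.25
position: [0.5902, -0.0224, 0.2063]
tool_rot: [[0.0, 0.683, -0.73], [0.0, -0.73, -0.683], [-1.0, 0.0, -0.0]]
ft_force: [-1.1, -1.2, -0.4]
grip_width: 0.036
```

```bash
python3 st.py
```

```text
{'time_s': 19.25, 'position': [0.59, -0.022, 0.206], 'ft_force': [-1.056, -1.212, -0.397], 'wrist_torque': [-0.096, 0.043, 0.021], 'grip_width': 0.036, 'q': [-13.652, 27.402, 71.165, 0.011, 81.423, 33.238]} q6eff -0.361 phi -46.9
```

Request:
carry_out([
  [[0,0,0,0.025,0,0,3.6],[0,0,0,0.05,0,0,3.6],[0,0,0,0.075,0,0,3.6],[0,0,0,0.1,0,0,3.6],[0,0,0,0.125,0,0,3.6]],
])

```text
time_s: 19.67
position: [0.5903, -0.0224, 0.2064]
tool_rot: [[0.001, 0.587, -0.81], [0.0, -0.81, -0.587], [-1.0, 0.0, -0.001]]
ft_force: [1.0, -0.8, -0.2]
grip_width: 0.0359
```

```bash
python3 st.py
```

```text
{'time_s': 19.667, 'position': [0.59, -0.022, 0.206], 'ft_force': [0.964, -0.787, -0.228], 'wrist_torque': [-0.155, -0.067, -0.03], 'grip_width': 0.036, 'q': [-13.65, 27.404, 71.156, 0.017, 81.411, 40.402]} q6eff -0.359 phi -54.1
```

Request:
carry_out([
  [[0,0,0,0.025,0,0,3.6],[0,0,0,0.05,0,0,3.6],[0,0,0,0.075,0,0,3.6],[0,0,0,0.1,0,0,3.6],[0,0,0,0.125,0,0,3.6]],
])

```text
time_s: 20.08
position: [0.5904, -0.0224, 0.2064]
tool_rot: [[0.001, 0.481, -0.876], [0.0, -0.876, -0.481], [-1.0, 0.0, -0.001]]
ft_force: [1.2, -0.2, -0.5]
grip_width: 0.036
```

```bash
python3 st.py
```

```text
{'time_s': 20.083, 'position': [0.59, -0.022, 0.206], 'ft_force': [1.214, -0.246, -0.456], 'wrist_torque': [-0.039, -0.355, 0.024], 'grip_width': 0.036, 'q': [-13.652, 27.403, 71.148, 0.014, 81.404, 47.563]} q6eff -0.356 phi -61.2
```

Request:
carry_out([
  [[0,0,0,0.025,0,0,3.6],[0,0,0,0.05,0,0,3.6],[0,0,0,0.075,0,0,3.6],[0,0,0,0.1,0,0,3.6],[0,0,0,0.125,0,0,3.6]],
])

```text
time_s: 20.5
position: [0.5903, -0.0224, 0.2064]
tool_rot: [[0.0, 0.368, -0.93], [0.0, -0.93, -0.368], [-1.0, 0.0, -0.0]]
ft_force: [2.4, -0.7, -1.4]
grip_width: 0.036
```

```bash
python3 st.py
```

```text
{'time_s': 20.5, 'position': [0.59, -0.022, 0.206], 'ft_force': [2.353, -0.731, -1.44], 'wrist_torque': [0.021, -0.334, 0.038], 'grip_width': 0.036, 'q': [-13.654, 27.403, 71.153, 0.008, 81.419, 54.725]} q6eff -0.356 phi -68.4
```

Request:
carry_out([
  [[0,0,0,0.025,0,0,3.6],[0,0,0,0.05,0,0,3.6],[0,0,0,0.075,0,0,3.6],[0,0,0,0.1,0,0,3.6],[0,0,0,0.125,0,0,3.6]],
])

```text
time_s: 20.92
position: [0.5901, -0.0224, 0.2064]
tool_rot: [[0.0, 0.25, -0.968], [0.0, -0.968, -0.25], [-1.0, 0.0, -0.0]]
ft_force: [1.4, 0.2, -0.7]
grip_width: 0.0357
```

```bash
python3 st.py
```

```text
{'time_s': 20.917, 'position': [0.59, -0.022, 0.206], 'ft_force': [1.444, 0.179, -0.695], 'wrist_torque': [0.012, -0.339, 0.029], 'grip_width': 0.036, 'q': [-13.656, 27.399, 71.165, 0.004, 81.427, 61.888]} q6eff -0.356 phi -75.5
```

Request:
carry_out([
  [[0,0,0,0.025,0,0,3.6],[0,0,0,0.05,0,0,3.6],[0,0,0,0.075,0,0,3.6],[0,0,0,0.1,0,0,3.6],[0,0,0,0.125,0,0,3.6]],
])

```text
time_s: 21.33
position: [0.5901, -0.0224, 0.2064]
tool_rot: [[0.0, 0.127, -0.992], [0.0, -0.992, -0.127], [-1.0, -0.0, -0.0]]
ft_force: [2.7, -0.1, -0.0]
grip_width: 0.0359
```

```bash
python3 st.py
```

```text
{'time_s': 21.333, 'position': [0.59, -0.022, 0.206], 'ft_force': [2.699, -0.079, -0.04], 'wrist_torque': [0.021, -0.383, 0.064], 'grip_width': 0.036, 'q': [-13.655, 27.399, 71.164, 0.005, 81.429, 69.05]} q6eff -0.355 phi -82.7
```

Request:
carry_out([
  [[0,0,0,0.025,0,0,3.6],[0,0,0,0.05,0,0,3.6],[0,0,0,0.075,0,0,3.6],[0,0,0,0.1,0,0,3.6],[0,0,0,0.125,0,0,3.6]],
])

```text
time_s: 21.75
position: [0.5901, -0.0225, 0.2064]
tool_rot: [[0.0, 0.002, -1.0], [-0.0, -1.0, -0.002], [-1.0, 0.0, -0.0]]
ft_force: [2.1, 0.4, 0.5]
grip_width: 0.0359
```

```bash
python3 st.py
```

```text
{'time_s': 21.75, 'position': [0.59, -0.022, 0.206], 'ft_force': [2.141, 0.374, 0.485], 'wrist_torque': [-0.041, -0.378, 0.105], 'grip_width': 0.036, 'q': [-13.657, 27.4, 71.163, -0.002, 81.428, 76.213]} q6eff -0.356 phi -89.9
```

Request:
carry_out([
  [[0,0,0,0.025,0,0,3.6],[0,0,0,0.05,0,0,3.6],[0,0,0,0.075,0,0,3.6],[0,0,0,0.1,0,0,3.6],[0,0,0,0.125,0,0,3.6]],
])

```text
time_s: 22.17
position: [0.5901, -0.0225, 0.2064]
tool_rot: [[0.0, -0.122, -0.992], [-0.0, -0.992, 0.122], [-1.0, 0.0, -0.0]]
ft_force: [2.3, 0.3, 0.4]
grip_width: 0.0356
```

```bash
python3 st.py
```

```text
{'time_s': 22.167, 'position': [0.59, -0.023, 0.206], 'ft_force': [2.29, 0.262, 0.374], 'wrist_torque': [-0.057, -0.368, 0.029], 'grip_width': 0.036, 'q': [-13.66, 27.398, 71.165, -0.004, 81.434, 83.373]} q6eff -0.356 phi -97.0
```

Request:
carry_out([
  [[0,0,0,0.025,0,0,3.6],[0,0,0,0.05,0,0,3.6],[0,0,0,0.075,0,0,3.6],[0,0,0,0.1,0,0,3.6],[0,0,0,0.125,0,0,3.6]],
])

```text
time_s: 22.58
position: [0.5901, -0.0225, 0.2064]
tool_rot: [[-0.0, -0.245, -0.969], [-0.0, -0.969, 0.245], [-1.0, 0.0, -0.0]]
ft_force: [2.3, 0.0, -0.1]
grip_width: 0.0361
```

```bash
python3 st.py
```

```text
{'time_s': 22.583, 'position': [0.59, -0.023, 0.206], 'ft_force': [2.303, 0.033, -0.128], 'wrist_torque': [-0.167, -0.348, 0.076], 'grip_width': 0.036, 'q': [-13.66, 27.399, 71.167, -0.008, 81.432, 90.534]} q6eff -0.356 phi -104.2
```

Request:
carry_out([
  [[0,0,0,0.025,0,0,3.6],[0,0,0,0.05,0,0,3.6],[0,0,0,0.075,0,0,3.6],[0,0,0,0.1,0,0,3.6],[0,0,0,0.125,0,0,3.6]],
])

```text
time_s: 23.0
position: [0.5901, -0.0225, 0.2063]
tool_rot: [[-0.0, -0.364, -0.931], [-0.0, -0.931, 0.364], [-1.0, 0.0, 0.0]]
ft_force: [2.2, -1.0, -0.8]
grip_width: 0.036
```

```bash
python3 st.py
```

```text
{'time_s': 23.0, 'position': [0.59, -0.023, 0.206], 'ft_force': [2.232, -0.977, -0.758], 'wrist_torque': [-0.17, -0.318, 0.038], 'grip_width': 0.036, 'q': [-13.661, 27.401, 71.169, -0.008, 81.432, 97.698]} q6eff -0.356 phi -111.4
```

Request:
carry_out([
  [[0,0,0,0.025,0,0,3.6],[0,0,0,0.05,0,0,3.6],[0,0,0,0.075,0,0,3.6],[0,0,0,0.1,0,0,3.6],[0,0,0,0.125,0,0,3.6]],
])

```text
time_s: 23.42
position: [0.5911, -0.0236, 0.2066]
tool_rot: [[0.003, -0.478, -0.879], [-0.002, -0.879, 0.478], [-1.0, 0.001, -0.004]]
ft_force: [5.9, -6.5, -2.6]
grip_width: 0.0355
```

```bash
python3 st.py
```

```text
{'time_s': 23.417, 'position': [0.591, -0.024, 0.207], 'ft_force': [5.856, -6.549, -2.626], 'wrist_torque': [-1.111, -1.11, 0.266], 'grip_width': 0.036, 'q': [-13.705, 27.42, 71.093, -0.1, 81.301, 104.843]} q6eff -0.132 phi -118.5
```

The stop showed clearly: the force jumped from 2.4 to 9 N, the moment about the screw axis rose to 0.27 N m, and the tool was displaced 1.5 mm. I'd passed the same finger angle freely on the stroke before. I'll back off, lift clear and look.

Request:
carry_out([
  [[0,0,0,-0.1,0,0,3.6],[0,0,0,-0.15,0,0,3.6],[-1.5,0,0,-0.15,0,0,3.6],[-4,0,0,-0.15,0,0,3.6],[-7,0,0,-0.15,0,0,3.6]],
])

```text
time_s: 23.83
position: [0.5891, -0.0222, 0.2756]
tool_rot: [[-0.005, -0.34, -0.941], [0.001, -0.941, 0.34], [-1.0, 0.0, 0.005]]
ft_force: [0.0, 0.1, 0.5]
grip_width: 0.0362
```

Request:
carry_out([
  [[-3,0,0,0,0,0,3.6],[-3,0,0,0,0,0,3.6],[-3,0,0,0,0,0,3.6],[-3,0,0,0,0,0,3.6],[-3,0,0,0,0,0,3.6]],
])

```text
time_s: 24.25
position: [0.5896, -0.0223, 0.3048]
tool_rot: [[-0.003, -0.339, -0.941], [0.001, -0.941, 0.339], [-1.0, 0.0, 0.003]]
ft_force: [-0.2, -0.4, -0.6]
grip_width: 0.0363
```

```bash
python3 st.py; python3 - <<'E'
from h import *
A,B=cam("side"),cam("wrist");C=A[0][140:240,280:380];D=B[0][60:300,160:480];o=np.zeros((400,800,3),np.uint8)
o[:400,:400]=cv2.resize(C,(400,400),interpolation=2);o[:300,400:]=cv2.resize(D,(400,300));cv2.imwrite("pics/s5.png",o[...,::-1])
for t in np.radians([28,208]):
  p=np.array([.59+.0215*np.cos(t),-.0225+.0215*np.sin(t),.192]);print((proj(A,p)-[280,140])*4,(proj(B,p)-[160,60])*1.25+[400,0])
E
```

```text
{'time_s': 24.25, 'position': [0.59, -0.022, 0.305], 'ft_force': [-0.246, -0.446, -0.64], 'wrist_torque': [0.01, 0.035, 0.007], 'grip_width': 0.036, 'q': [-13.655, 24.17, 60.315, 0.003, 95.701, 96.146]} q6eff 0.008 phi -109.8
[240.14458774 213.38930312] [577.6285666  153.69502017]
[166.33794632 242.24742934] [620.33236735 190.6585815 ]
```

View pics/s5.png

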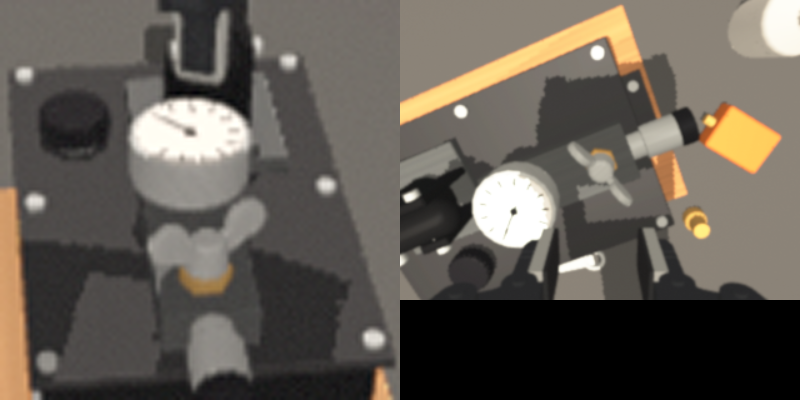

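The wings are at side crop (245,220) and (168,248), matching the predicted 28°/208°. Gauge, cap and loose items look unchanged. At that angle the gauge's reaction would point a similar way to the seat's. So I'll do one light re-check with the fingers narrower and 1.5 mm further from the gauge.

Request:
carry_out([
  [[0,0.14,-0.05,-0.1,0,0,3.2],[0,0.14,-0.05,-0.2,0,0,3.2],[2,0.14,-0.05,-0.2,0,0,3.2],[5,0.14,-0.05,-0.2,0,0,3.2],[7,0.14,-0.05,-0.2,0,0,3.2]],
])

```text
time_s: 24.77
position: [0.5893, -0.0238, 0.2336]
tool_rot: [[-0.003, -0.145, -0.989], [0.001, -0.989, 0.145], [-1.0, -0.0, 0.003]]
ft_force: [0.4, -0.2, -0.3]
grip_width: 0.0321
```

Request:
carry_out([
  [[0.8,0,0,0,0,0,3.2],[1.6,0,0,0,0,0,3.2],[2.4,0,0,0,0,0,3.2],[2.9,0,0,0,0,0,3.2],[2.9,0,0,0,0,0,3.2]],
])

```text
time_s: 25.18
position: [0.59, -0.0239, 0.2068]
tool_rot: [[-0.001, -0.145, -0.989], [0.0, -0.989, 0.145], [-1.0, -0.0, 0.001]]
ft_force: [-0.1, 1.2, -0.3]
grip_width: 0.0316
```

Request:
carry_out([
  [[0,0,0,0.02,0,0,3.2],[0,0,0,0.04,0,0,3.2],[0,0,0,0.06,0,0,3.2],[0,0,0,0.08,0,0,3.2],[0,0,0,0.1,0,0,3.2]],
])

```text
time_s: 25.6
position: [0.5902, -0.024, 0.2076]
tool_rot: [[0.001, -0.245, -0.97], [-0.0, -0.97, 0.245], [-1.0, 0.0, -0.001]]
ft_force: [-0.5, 0.8, -0.5]
grip_width: 0.0319
```

```bash
python3 st.py
```

```text
{'time_s': 25.6, 'position': [0.59, -0.024, 0.208], 'ft_force': [-0.525, 0.843, -0.536], 'wrist_torque': [-0.06, 0.022, 0.018], 'grip_width': 0.032, 'q': [-13.799, 27.343, 71.045, -0.001, 81.582, 90.369]} q6eff -0.317 phi -104.2
```

Request:
carry_out([
  [[0,0,0,0.02,0,0,3.2],[0,0,0,0.04,0,0,3.2],[0,0,0,0.06,0,0,3.2],[0,0,0,0.08,0,0,3.2],[0,0,0,0.1,0,0,3.2]],
])

```text
time_s: 26.02
position: [0.5901, -0.024, 0.2073]
tool_rot: [[0.0, -0.34, -0.94], [-0.0, -0.94, 0.34], [-1.0, 0.0, -0.0]]
ft_force: [-0.4, -0.7, 0.4]
grip_width: 0.0321
```

```bash
python3 st.py
```

```text
{'time_s': 26.017, 'position': [0.59, -0.024, 0.207], 'ft_force': [-0.362, -0.658, 0.363], 'wrist_torque': [-0.034, -0.067, 0.037], 'grip_width': 0.032, 'q': [-13.8, 27.362, 71.064, -0.0, 81.573, 96.095]} q6eff -0.315 phi -109.9
```

Request:
carry_out([
  [[0,0,0,0.015,0,0,3.2],[0,0,0,0.03,0,0,3.2],[0,0,0,0.045,0,0,3.2],[0,0,0,0.06,0,0,3.2],[0,0,0,0.08,0,0,3.2]],
])

```text
time_s: 26.43
position: [0.5904, -0.0243, 0.2074]
tool_rot: [[0.001, -0.414, -0.91], [-0.001, -0.91, 0.414], [-1.0, 0.0, -0.001]]
ft_force: [1.5, -3.0, -1.1]
grip_width: 0.0322
```

```bash
python3 st.py
```

```text
{'time_s': 26.433, 'position': [0.59, -0.024, 0.207], 'ft_force': [1.523, -2.973, -1.149], 'wrist_torque': [-0.494, -0.398, 0.138], 'grip_width': 0.032, 'q': [-13.817, 27.368, 71.04, -0.028, 81.539, 100.647]} q6eff -0.263 phi -114.5
```

Request:
carry_out([
  [[0,0,0,0.01,0,0,3.2],[0,0,0,0.02,0,0,3.2],[0,0,0,0.03,0,0,3.2],[0,0,0,0.04,0,0,3.2],[0,0,0,0.05,0,0,3.2]],
])

```text
time_s: 26.85
position: [0.5904, -0.0243, 0.2074]
tool_rot: [[0.001, -0.458, -0.889], [-0.001, -0.889, 0.458], [-1.0, 0.0, -0.001]]
ft_force: [3.8, -4.4, -0.1]
grip_width: 0.0318
```

```bash
python3 st.py
```

```text
{'time_s': 26.85, 'position': [0.59, -0.024, 0.207], 'ft_force': [3.798, -4.415, -0.062], 'wrist_torque': [-0.722, -0.63, 0.51], 'grip_width': 0.032, 'q': [-13.814, 27.369, 71.036, -0.034, 81.532, 103.455]} q6eff 0.303 phi -117.3
```

Resistance came at the same angle with the fingers well off the gauge: 0.14, then 0.51 N m, with the screw stationary. That confirms the seat. I'll back off, lift clear and check once more.

Request:
carry_out([
  [[0,0,0,-0.1,0,0,3.2],[0,0,0,-0.2,0,0,3.2],[-1.5,0,0,-0.2,0,0,3.2],[-4,0,0,-0.2,0,0,3.2],[-8,0,0,-0.2,0,0,3.2]],
])

```text
time_s: 27.27
position: [0.5886, -0.0232, 0.2851]
tool_rot: [[-0.008, -0.272, -0.962], [0.003, -0.962, 0.272], [-1.0, -0.001, 0.009]]
ft_force: [0.4, -1.4, 0.4]
grip_width: 0.032
```

Request:
carry_out([
  [[-4,0,0,0,0,0,3.2],[-4,0,0,0,0,0,3.2],[-4,0,0,0,0,0,3.2],[-4,0,0,0,0,0,3.2],[-4,0,0,0,0,0,3.2]],
])

```text
time_s: 27.68
position: [0.5896, -0.0236, 0.3257]
tool_rot: [[-0.003, -0.272, -0.962], [0.001, -0.962, 0.272], [-1.0, -0.0, 0.004]]
ft_force: [0.5, 0.5, -1.5]
grip_width: 0.0317
```

```bash
python3 st.py; python3 - <<'E'
from h import *
A,B=cam("side")[0],cam("wrist")[0];o=np.zeros((400,800,3),np.uint8)
o[:,:400]=cv2.resize(A[140:240,280:380],(400,400),interpolation=2);o[:250,400:]=cv2.resize(A,(400,250));cv2.imwrite("pics/s6.png",o[...,::-1])
E
```

```text
{'time_s': 27.683, 'position': [0.59, -0.024, 0.326], 'ft_force': [0.539, 0.459, -1.455], 'wrist_torque': [0.004, 0.045, 0.017], 'grip_width': 0.032, 'q': [-13.791, 23.811, 57.573, 0.019, 98.823, 91.983]} q6eff 0.004 phi -105.8
```

View pics/s6.png

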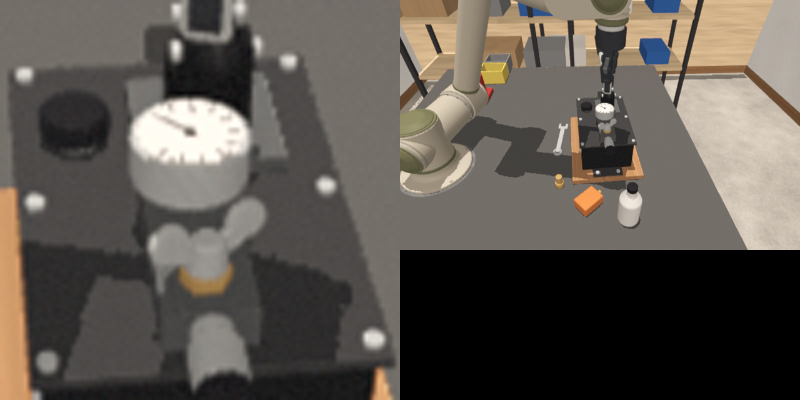

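The wings are still at (245,220) and (170,245), so the re-check did not move them. The hand is clear and the loose items are in place.

```bash
python3 -c "
from rig import env
print(env.close_job())"
```

```text
the job is handed in; nothing more can be done
None
```

The release screw is closed against its seat and the job is handed in, at 27.7 s of the 64 s allowed. I turned it clockwise about 8.1 rad in three strokes, with the two spread fingertips pushing the wings. I never pinched it, and I lifted the fingers and turned them back between strokes.

**Seat:** the stop showed as a jump in force from about 2.4 to 9 N, with 0.27 N m about the screw axis. The gauge could have given a similar reaction at that angle. I therefore checked again with the fingers narrower and 1.5 mm further from it. The screw stopped at the same angle, and the torque rose from 0.14 to 0.51 N m, so the re-check pushed a little harder than the first contact. I then backed off.

**Last picture:** the wings had not moved after the re-check. The gauge, filler cap and loose items looked as found, and the TCP was about 0.12 m above the wing tops with only noise-level forces. No check failed or disagreed.

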